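# Lay the lunch thali

## Task

Lay the lunch thali: stand the wide katori in the big round compartment, the short tumbler in the small round one, the square tin in the square one and the oblong tin in the oblong one, each upright, flat on the compartment's floor and near its middle, the two tins lined up with their compartments' sides. The ceramic cup on its coaster and the tall tumbler do not belong to the set: leave them standing where they are.

Things in the scene. Friction and masses are not known exactly. Their poses are not given: they have to be found in the camera images.
- katori: Wide low open steel bowl, round with straight sides, 66 mm across outside, 40 mm high, wall 3 mm, 100 g. It goes into the big round compartment. Origin at the centre of its underside, z up. Stands loose on the table beside the thali; its place is swapped at random with those of the other things.
- tumbler: The short steel tumbler: slim open round cup, 42 mm across at the foot and 46 mm at the mouth, 70 mm high, wall 3 mm, 90 g. It goes into the small round compartment. Origin at the centre of its underside, z up. Stands loose on the table beside the thali; its place is swapped at random with those of the other things.
- square_tin: Closed square steel tin, 46 by 46 mm, 40 mm high, 130 g, lid fixed; x and y axes along its sides. Origin at the centre of its underside, z up. Stands loose on the table beside the thali; its place is swapped at random with those of the other things.
- oblong_tin: Closed oblong steel tin, 90 mm long (its x axis) by 34 mm wide (its y axis), 40 mm high, 130 g, lid fixed. Origin at the centre of its underside, z up. Stands loose on the table beside the thali; its place is swapped at random with those of the other things.
- big_round: The larger round compartment, 96 mm across outside, 90 mm inside. Floor 3 mm thick; wall top 11 mm above the origin. Origin: centre of its underside, 5 mm above the table, z up. Fixed in the thali, a square steel tray 262 mm wide, rim 10 mm high, that holds the four compartments 2 by 2, 124 mm apart; which is in which corner varies.
- small_round: The smaller round compartment, 68 mm across outside, 62 mm inside. Floor 3 mm thick; wall top 11 mm above the origin. Origin: centre of its underside, 5 mm above the table, z up. Fixed in the thali, a square steel tray 262 mm wide, rim 10 mm high, that holds the four compartments 2 by 2, 124 mm apart; which is in which corner varies.
- square_well: The square compartment, 72 mm outside, 66 mm inside, x and y axes along its sides. Floor 3 mm thick; wall top 11 mm above the origin. Origin: centre of its underside, 5 mm above the table, z up. Fixed in the thali, a square steel tray 262 mm wide, rim 10 mm high, that holds the four compartments 2 by 2, 124 mm apart; which is in which corner varies.
- oblong_well: The oblong compartment, 116 by 60 mm outside, 110 by 54 mm inside, its length along its x axis. Floor 3 mm thick; wall top 11 mm above the origin. Origin: centre of its underside, 5 mm above the table, z up. Fixed in the thali, a square steel tray 262 mm wide, rim 10 mm high, that holds the four compartments 2 by 2, 124 mm apart; which is in which corner varies.
- cup: White ceramic cup without handle, 74 mm across the mouth, 70 mm high, not part of the set. It stands on a fixed orange plastic coaster, 94 mm across and 5 mm thick. Origin at the centre of the cup's underside. Stays where it is. (Steel tongs lie fixed far to the robot's left, about x = 0.20 m, y = 0.55 m.)
- tall_tumbler: The tall steel tumbler, same make as the short one but 50 mm across at the foot, 58 mm at the mouth and 115 mm high; not part of the set. Stays where it is. Origin at the centre of its underside, z up. Stands loose on the table beside the thali; its place is swapped at random with those of the other things.
Not all that is in view belongs to the job. Leave any red look-alike of the big_round alone. What is shaped like the tumbler but green or yellow is not meant.

How it is judged:
At the end, for the whole second after the job is handed in: Round things within 13 mm, tins within 15 mm of the middle of their compartments, tins lined up within 15 degrees; all four upright within 0.1 rad, on the floor within 3 mm, at rest. Cup and tall tumbler upright within 0.1 rad, moved under 15 mm (horizontal distance between katori and big_round below 0.013 m and z of katori in the frame of big_round between 0 and 0.006 m and angle between each of katori, tumbler, square_tin, oblong_tin, cup, tall_tumbler's own z axis and vertical below 0.1 rad and linear speed of each of katori, tumbler, square_tin, oblong_tin below 0.02 m/s and horizontal distance between tumbler and small_round below 0.013 m and z of tumbler in the frame of small_round between 0 and 0.006 m and horizontal distance between square_tin and square_well below 0.015 m and z of square_tin in the frame of square_well between 0 and 0.006 m and horizontal distance between oblong_tin and oblong_well below 0.015 m and z of oblong_tin in the frame of oblong_well between 0 and 0.006 m and (angle between the x axis of square_tin and the x axis of square_well, either way round below 0.26 rad or angle between the x axis of square_tin and the y axis of square_well, either way round below 0.26 rad) and angle between the x axis of oblong_tin and the x axis of oblong_well, either way round below 0.26 rad and distance of each of cup, tall_tumbler from where it was at the start of the episode below 0.015 m); the robot touches nothing.
It fails at once if the ceramic cup is pushed 15 mm or more, or tipped (distance of cup from where it was at the start of the episode above 0.015 m or angle between cup's own z axis and vertical above 0.3 rad).
It fails at once if the tall tumbler is pushed 15 mm or more, or tipped (distance of tall_tumbler from where it was at the start of the episode above 0.015 m or angle between tall_tumbler's own z axis and vertical above 0.3 rad).
It also fails if it takes over 112 s, if anything falls off the work surface, if the arm or the gripper's body presses on something with over 40 N, if the wrist force passes 120 N, or if a joint passes its speed limit or range.

## Robot

A 6-joint arm with a two-finger parallel gripper is mounted at the origin on the work surface. World frame = base frame: x ahead of the robot, y to its left, z up, the work surface at z = 0. Lengths are in m, angles in rad, forces in N, time in s.
With the tool pointing down it reaches from about 0.325 to 1 m from the base axis. Payload 5.1 kg.
Tool frame: the origin (TCP) lies on the mounting face of the last link; the fingertips stand 173 mm ahead of it and the grasp point (between the pads) lies 155 mm ahead of it; z points along the fingers, y is the line along which they close (so a half turn about z gives the same grasp; the last joint's range is limited). The gripper opens to 85 mm and grips with 20 to 120 N. Pads are 22 mm wide; open, the fingers measure 114 mm over their backs; the gripper's body (76 mm by 85 mm) begins 54 mm behind the grasp point. The pads swing forward as they close: fully open they stand 13 mm farther back than shut.
Start: joints at [1.026, 0.124, 1.65, -0, 1.367, -0.083], TCP at [0.29, 0.582, 0.405] pointing down, gripper open.
Joint ranges: [-2.61, 2.61], [-1.02, 2.33], [0.03, 2.71], [-1.35, 4.49], [0.32, 2.68], [-2.91, 2.91]. Speed limits (rad/s): [2.57, 2.57, 3.14, 3.14, 3.14, 3.14].

## Interface

Orientations are given as a unit quaternion [w, x, y, z].
In Python, from cell import get_state, capture, get_calibration, sign_off gives the robot as it stands.
- The arm moves only by the tool drive_tool, never from a script. Its argument "increments" is a list that holds one entry, the list of rows, each a list of 5 numbers: the finger opening in mm, from 0 to 85.4, then the shift along the tool's x, y, z in mm, then the turn about the tool's z in rad. A call has 1 to 10 rows; each row is the pose to reach, as a shift and turn from the pose commanded when the call began, along the tool's axes at that moment; what a row does not reach only later rows make up. A row lasts 1/12 s, in which the tool goes at most 41.7 mm and 7.16 degrees, less where a joint would pass 70% of its speed; a pose out of reach is approached as far as the arm can. A call with a gripper value outside its range is refused whole. The fingers move at their own pace and stop on an object; "squeeze" is the grip in N (left out, the last holds). Time passes only in rows, so rows that repeat a pose let the fingers close. It gives the time, the measured TCP pose, the force and the opening at its end, in the units of the state.
- get_state(): the state, without advancing time (a new reading comes with each control period).
- capture(name): name is "scene" or "top" or "wrist"; returns the picture (420x560x3 uint8, red, green, blue); there is no depth.
- get_calibration(name): a dict with "vfov" (degrees; the focal length in pixels is half the picture's height over the tangent of half this angle, whatever the lens; pixels are square), "cx", "cy" (the principal point, pixels), "k1" (the pictures are not rectified: a ray, as slopes to the right and down, at radius r is drawn at 1 + k1 r^2 times it, then the intrinsics apply), "R" (3x3) and "t" (3): a world point X has camera coordinates R X + t. Camera axes: x right, y down, z forward; pixel columns grow to the right and rows downward; lengths in m; the calibration is good to about 2 mm. A picture is of the moment at which its call begins: read the wrist's pose just before it. get_calibration takes no time and is no camera call; for the wrist camera it gives the pose at the moment of the call.
- sign_off(): hands the job in, once; it reports no verdict.
The state is a dict: "time_s": time; "joint_pos": joint angles; "joint_velocities": joint speeds; "tau": joint torques, N m; "position": TCP position; "eef_rot": TCP orientation; "ft_force": force on the tool from outside, world axes, zero at the start; "wrist_torque": the same for the moment, N m; "grip_width": finger opening in m.
Only numpy, scipy, OpenCV 4.12 (cv2) and the standard library are available. Lean on these libraries where they do the work, as an engineer would, in place of code of your own. Each camera call takes 0.05 s, during which the arm holds its last target. There are 200 camera calls.

## Working session

There is one attempt and no reset: what is moved stays moved. The work goes in short steps, Python scripts to look and compute and a tool call to move; the robot and the scene stay as the last step left them, time stands still between calls to the robot, and variables do not carry over. Pictures are saved under pics/ and viewed, on a budget of 14 in all, crops included, one or two more only if the job needs it, and the job is handed in when it is done.

Besides the shell and the picture viewer there is one more tool, called after "Emit:" by a JSON object that holds its "api" and its "payload". drive_tool: Moves the arm, as the interface text tells. Its arguments: {"type":"object","properties":{"increments":{"type":"array"},"squeeze":{"type":"number"}},"required":["increments"]}

```bash
mkdir -p pics; cat > h.py <<'E'
import numpy as np, cv2
from cell import get_state, capture, get_calibration, sign_off
def intr(c):
    f=210/np.tan(np.radians(c["vfov"])/2); return f
def pix2plane(c,uv,z):
    f=intr(c); R=np.array(c["R"]);t=np.array(c["t"]); out=[]
    for u,v in np.atleast_2d(uv):
        d=np.array([(u-c["cx"])/f,(v-c["cy"])/f]); s=d.copy()
        for _ in range(20): s=d/(1+c["k1"]*(s@s))
        r=R.T@np.array([s[0],s[1],1]); C=-R.T@t
        out.append(C+r*(z-C[2])/r[2])
    return np.array(out)
def proj(c,X):
    p=np.array(c["R"])@np.array(X)+np.array(c["t"]); s=p[:2]/p[2]; s=s*(1+c["k1"]*(s@s)); return s*intr(c)+[c["cx"],c["cy"]]
def snap(name,fn,crop=None,scale=1):
    im=capture(name); cv2.imwrite("pics/raw_"+fn,im[:,:,::-1])
    return im
E
python3 - <<'E'
from h import *
for n in ("top","scene","wrist"):
    c=get_calibration(n); print(n,{k:np.round(v,3).tolist() for k,v in c.items()})
    cv2.imwrite(f"pics/{n}0.png",capture(n)[:,:,::-1])
s=get_state(); print(s)
E
```

```text
top {'vfov': 44.279, 'cx': 277.753, 'cy': 211.297, 'k1': -0.002, 'R': [[0.016, -1.0, 0.01], [-0.989, -0.017, -0.144], [0.144, -0.008, -0.989]], 't': [0.037, 0.549, 1.364]}
scene {'vfov': 54.843, 'cx': 278.782, 'cy': 203.189, 'k1': -0.107, 'R': [[-0.39, 0.921, 0.017], [0.56, 0.252, -0.789], [-0.731, -0.298, -0.614]], 't': [0.168, -0.27, 1.459]}
wrist {'vfov': 67.59, 'cx': 281.048, 'cy': 209.994, 'k1': -0.047, 'R': [[0.446, 0.895, -0.003], [0.855, -0.425, 0.298], [0.266, -0.135, -0.954]], 't': [-0.649, -0.038, 0.379]}
{'time_s': 0.15, 'joint_pos': array([ 1.02641681e+00,  1.24393744e-01,  1.65137309e+00, -2.27151070e-05,
        1.36748626e+00, -8.25981283e-02]), 'joint_velocities': array([-0.00175716, -0.00168184, -0.0018895 ,  0.00132423, -0.00270593,
        0.00053293]), 'tau': array([-6.63271635e-05, -4.24227905e+01, -3.66013706e+01, -8.88034197e-05,
        4.65954188e-03, -3.27586133e-05]), 'position': array([0.28953228, 0.58174377, 0.40370271]), 'eef_rot': array([-2.45443007e-04,  2.28842350e-01,  9.73463142e-01, -7.93187788e-04]), 'ft_force': array([0.88487018, 0.39476911, 0.48319031]), 'wrist_torque': array([-0.06030129, -0.02265855, -0.00971338]), 'grip_width': 0.08510501333807806}
```

View pics/top0.png

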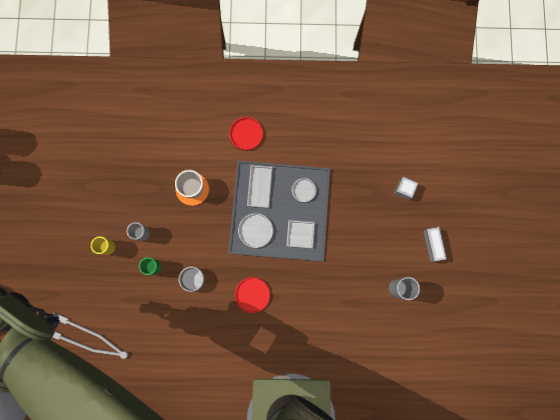

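View pics/scene0.png

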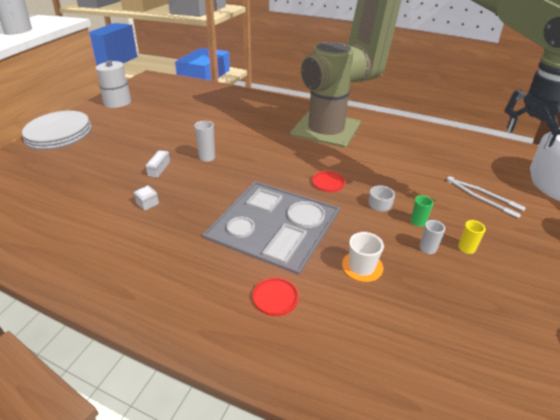

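Top view: katori (191,279), short grey tumbler (138,232), square tin (406,188), oblong tin (436,244), tall tumbler (405,289) and cup (192,187). The compartments are oblong (260,186), small round (304,190), big round (256,231) and square (301,234).
Tumbler candidates: grey (138,232), green (149,267), yellow (101,246) and tall grey (405,289). The short grey one fits. The red discs (247,134) and (253,295) are look-alikes.

```bash
python3 - <<'E'
from h import *
im=cv2.imread("pics/top0.png"); c=get_calibration("top")
hsv=cv2.cvtColor(im,cv2.COLOR_BGR2HSV)
m=((hsv[...,1]<70)&(hsv[...,2]>70)).astype(np.uint8)*255
m[:75]=0; m[320:]=0; m[:,:60]=0; m[:,480:]=0
n,l,st,ce=cv2.connectedComponentsWithStats(m)
for i in range(1,n):
    if st[i,4]>40:
        cnt=max(cv2.findContours((l==i).astype(np.uint8),0,1)[0],key=len)
        r=cv2.minAreaRect(cnt); print(st[i].tolist(),ce[i].round(1),np.round(r[0],1),np.round(r[1],1),round(r[2],1),
          'z0.04',pix2plane(c,r[0],.04)[0].round(3),'z.008',pix2plane(c,r[0],.008)[0].round(3))
a=cv2.resize(im[160:310,80:340],None,fx=3,fy=3,interpolation=2)
cv2.imwrite("pics/crop1.png",a)
# thali (dark grey)
m2=((hsv[...,1]<70)&(hsv[...,2]>40)).astype(np.uint8); m2[:150]=0;m2[270:]=0;m2[:,:220]=0;m2[:,340:]=0
cnt=max(cv2.findContours(m2,0,1)[0],key=cv2.contourArea); r=cv2.minAreaRect(cnt); print('thali',r)
b=pix2plane(c,cv2.boxPoints(r),.01); print(b.round(3), b.mean(0), np.linalg.norm(b-np.roll(b,1,0),axis=1))
E
```

```text
[228, 161, 103, 101, 8847] [279.5 210.9] [279.5 210.7] [95.7 93.4] 4.8 z0.04 [0.55  0.041 0.04 ] z.008 [0.554 0.04  0.008]
[175, 170, 28, 28, 628] [188.8 183.5] [188.5 183.5] [27. 27.] 90.0 z0.04 [0.621 0.291 0.04 ] z.008 [0.627 0.296 0.008]
[394, 177, 24, 23, 361] [405.8 187.8] [405.9 187.8] [18.9 19.5] 21.8 z0.04 [ 0.619 -0.305  0.04 ] z.008 [ 0.625 -0.313  0.008]
[126, 222, 23, 19, 313] [137.1 231.2] [137.5 230.8] [22.6 17.5] 11.3 z0.04 [0.488 0.423 0.04 ] z.008 [0.492 0.431 0.008]
[424, 227, 23, 35, 563] [434.7 244. ] [434.6 243.9] [34.  16.8] 77.2 z0.04 [ 0.466 -0.38   0.04 ] z.008 [ 0.469 -0.39   0.008]
[178, 266, 27, 26, 521] [191.1 278.6] [191.3 278.8] [25.5 24.7] 45.0 z0.04 [0.362 0.273 0.04 ] z.008 [0.363 0.278 0.008]
[389, 277, 31, 23, 488] [404.  287.9] [404. 288.] [22. 30.] 90.0 z0.04 [ 0.347 -0.294  0.04 ] z.008 [ 0.347 -0.302  0.008]
thali ((279.543212890625, 210.69009399414062), (95.74154663085938, 93.42780303955078), 4.844000339508057)
[[ 0.434  0.18   0.01 ]
 [ 0.696  0.166  0.01 ]
 [ 0.678 -0.103  0.01 ]
 [ 0.416 -0.082  0.01 ]] [0.55584335 0.0403786  0.01      ] [0.2624513  0.26243245 0.26949162 0.26233519]
```

View pics/crop1.png

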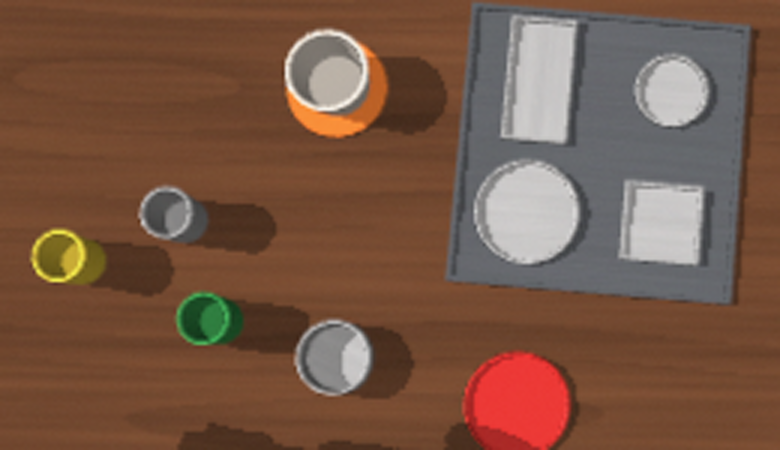

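The crop confirms the short grey tumbler at full-picture (135.7,231), clear of the yellow and green ones. The big round compartment is the steel one in the tray. Next, the well positions and object tops.

```bash
cat >> h.py <<'E'
def go(x,y,z,yaw):
    s=get_state(); w,a,b,d=s["eef_rot"]
    from scipy.spatial.transform import Rotation as Ro
    R=Ro.from_quat([a,b,d,w]).as_matrix(); cur=np.degrees(np.arctan2(R[1,0],R[0,0]))
    sh=R.T@(np.array([x,y,z])-s["position"])*1000; dy=(yaw-cur+180)%360-180
    print("shift mm",sh.round(1),"turn",round(-np.radians(dy),3),"cur yaw",round(cur,1),"pos",s["position"].round(4),"t",s["time_s"],"rows",np.linalg.norm(sh)/41.7,abs(dy)/7.16)
E
python3 - <<'E'
from h import *
im=cv2.imread("pics/top0.png"); c=get_calibration("top")
g=cv2.cvtColor(im,cv2.COLOR_BGR2GRAY)
hsv=cv2.cvtColor(im,cv2.COLOR_BGR2HSV)
m=((g>150)&(hsv[...,1]<60)).astype(np.uint8)
n,l,st,ce=cv2.connectedComponentsWithStats(m)
for i in range(1,n):
    x,y,w,h,A=st[i]
    if A>60 and y>100 and y<310:
        cnt=max(cv2.findContours((l==i).astype(np.uint8),0,1)[0],key=len); r=cv2.minAreaRect(cnt)
        z=.012 if 235<x<330 else .04
        b=pix2plane(c,cv2.boxPoints(r),z); e=b[1]-b[0];e2=b[2]-b[1]
        if np.linalg.norm(e2)>np.linalg.norm(e): e,e2=e2,e
        print(np.round(r[0],1),z,'centre',b.mean(0).round(3),'sides',np.round([np.linalg.norm(e),np.linalg.norm(e2)],3),'long ang',round(np.degrees(np.arctan2(e[1],e[0])),1))
print('tumbler',pix2plane(c,(135.7,231),.07),'yellow',pix2plane(c,(80+59/3,160+256/3),.07),'green',pix2plane(c,(148,266.3),.07),'kat',pix2plane(c,(191.3,279),.04),'cup',pix2plane(c,(189,183.5),.075))
go(.45,.30,.33,176.4)
E
```

```text
[259. 186.] 0.012 centre [0.623 0.099 0.012] sides [0.116 0.06 ] long ang -3.7
[188.5 183. ] 0.04 centre [0.622 0.291 0.04 ] sides [0.073 0.072] long ang -134.0
[406.9 186.8] 0.04 centre [ 0.622 -0.308  0.04 ] sides [0.044 0.044] long ang -23.6
[304.2 190.8] 0.012 centre [ 0.611 -0.028  0.012] sides [0.066 0.056] long ang -43.7
[256.9 230.6] 0.012 centre [0.498 0.102 0.012] sides [0.093 0.084] long ang -2.3
[300.  233.8] 0.012 centre [ 0.491 -0.017  0.012] sides [0.072 0.072] long ang -4.0
[436.2 243.9] 0.04 centre [ 0.466 -0.384  0.04 ] sides [0.088 0.032] long ang -168.6
[196.9 277.3] 0.04 centre [0.367 0.258 0.04 ] sides [0.063 0.029] long ang -165.6
tumbler [[0.48457601 0.41971627 0.07      ]] yellow [[0.44518763 0.51199257 0.07      ]] green [[0.39251149 0.38254051 0.07      ]] kat [[0.36179668 0.2729687  0.04      ]] cup [[0.6136255  0.28370545 0.075     ]]
shift mm [-269.2 -180.6   74. ] turn -0.399 cur yaw 153.5 pos [0.2895 0.5817 0.4037] t 0.15 rows 7.973811594485381 3.1924393801168285
```

```bash
python3 -c "
from h import *
go(.485,.42,.30,153.5)"
```

```text
shift mm [-247.1  -57.5  103.8] turn 0.001 cur yaw 153.5 pos [0.2895 0.5817 0.4037] t 0.15 rows 6.5727968275581565 0.0058846422295410665
```

Emit:
{"api": "drive_tool", "payload": {"increments": [[[70,-40,-10,10,0],[70,-80,-20,30,0],[70,-120,-30,50,0],[70,-160,-40,70,0],[70,-200,-48,90,0],[70,-230,-54,100,0],[70,-247,-57.5,104,0],[70,-247,-57.5,104,0],[70,-247,-57.5,104,0]]], "squeeze": 30}}

```text
time_s: 0.9
position: [0.4859, 0.4192, 0.2995]
eef_rot: [-0.001, 0.23, 0.973, -0.001]
ft_force: [0.2, 0.6, 0.1]
grip_width: 0.0699
```

```bash
python3 - <<'E'
from h import *
go(.485,.42,.2,153.5)
c=get_calibration("wrist"); im=capture("wrist"); cv2.imwrite("pics/w1.png",im[:,:,::-1])
print('expected rim',proj(c,[.4846,.4197,.07]),'katori',proj(c,[.362,.273,.04]))
E
```

```text
shift mm [ 1.   0.5 99.5] turn -0.002 cur yaw 153.4 pos [0.4859 0.4192 0.2995] t 0.9 rows 2.3862883196337252 0.016279422944521355
expected rim [281.06565786 229.78192689] katori [ 32.00673015 159.57188579]
```

View pics/w1.png

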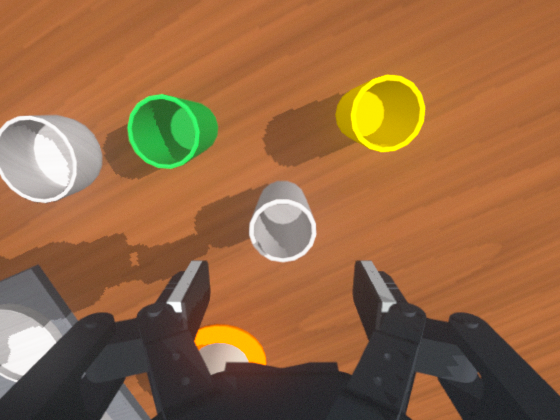

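The short tumbler's rim is at (283,231), within 2 px of prediction. Green (165,131) and yellow (388,113) stay clear of the fingers.

Emit:
{"api": "drive_tool", "payload": {"increments": [[[70,0,1,35,0],[70,0,1,70,0],[70,0,1,98,0],[70,0,1,98,0],[30,0,1,98,0],[30,0,1,98,0],[30,0,1,98,0],[30,0,1,98,0],[30,0,1,98,0],[30,0,1,98,0]]], "squeeze": 30}}

```text
time_s: 1.78
position: [0.4864, 0.4219, 0.2053]
eef_rot: [0.001, 0.229, 0.973, 0.002]
ft_force: [-0.5, -0.3, 5.7]
grip_width: 0.0445
```

```bash
python3 -c "
from h import *
go(.613,-.027,.32,153.5);go(.613,-.027,.22,153.5)"
```

```text
shift mm [-313.6 -345.  -115.5] turn 0.001 cur yaw 153.5 pos [0.4864 0.4219 0.2053] t 1.7833 rows 11.519325128931456 0.004816814525578308
shift mm [-313.5 -345.4  -15.5] turn 0.001 cur yaw 153.5 pos [0.4864 0.4219 0.2053] t 1.7833 rows 11.191769317013256 0.004816814525578308
```

Emit:
{"api": "drive_tool", "payload": {"increments": [[[30,0,0,-35,0],[30,0,0,-70,0],[30,-10,-11,-105,0],[30,-35,-38,-120,0],[30,-62,-68,-120,0],[30,-89,-98,-120,0],[30,-116,-128,-120,0],[30,-143,-158,-120,0],[30,-170,-188,-120,0],[30,-197,-217,-120,0]]]}}

```text
time_s: 2.62
position: [0.5652, 0.1371, 0.323]
eef_rot: [0.0, 0.229, 0.973, 0.0]
ft_force: [1.1, 0.1, -1.6]
grip_width: 0.0441
```

Emit:
{"api": "drive_tool", "payload": {"increments": [[[30,-27,-30,0,0],[30,-54,-60,0,0],[30,-81,-90,0,0],[30,-105,-115,0,0],[30,-116,-128,0,0],[30,-116,-128,0,0],[30,-116,-128,0,0]]]}}

```text
time_s: 3.2
position: [0.612, -0.028, 0.3226]
eef_rot: [-0.0, 0.23, 0.973, 0.0]
ft_force: [-0.0, -0.4, 0.5]
grip_width: 0.0446
```

```bash
python3 - <<'E'
from h import *
go(.613,-.027,.213,153.5)
c=get_calibration("wrist"); im=capture("wrist"); cv2.imwrite("pics/w2.png",im[:,:,::-1])
for P in ([.613,-.027,.016],[.498,.104,.016],[.491,-.018,.016],[.623,.098,.016]): print(proj(c,P).round(0))
E
```

```text
shift mm [ -0.5   1.3 109.6] turn -0.002 cur yaw 153.4 pos [ 0.612  -0.028   0.3226] t 3.2 rows 2.6288920299612717 0.0124404621424808
[282. 201.]
[367.   0.]
[225.  66.]
[416. 149.]
```

View pics/w2.png

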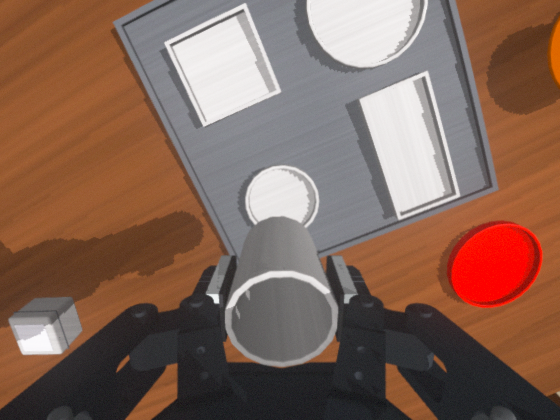

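The tumbler is held upright on the tool axis. The small well is at (282,203) against a predicted (282,201), so I'll lower.

Emit:
{"api": "drive_tool", "payload": {"increments": [[[30,-1,1,35,0],[30,-1,1,70,0],[30,-1,1,95,0],[30,-1,1,103,0],[30,-1,1,108,0],[30,-1,1,108,0],[30,-1,1,108,0]]]}}

```text
time_s: 3.83
position: [0.6142, -0.026, 0.2164]
eef_rot: [0.001, 0.228, 0.974, 0.0]
ft_force: [-0.5, -1.0, -1.4]
grip_width: 0.0443
```

Emit:
{"api": "drive_tool", "payload": {"increments": [[[55,0,0,0,0],[60,0,0,0,0],[60,0,0,0,0],[60,0,0,-20,0],[60,0,0,-50,0],[60,0,0,-85,0],[60,0,0,-115,0],[60,0,0,-115,0],[60,0,0,-115,0]]]}}

```text
time_s: 4.58
position: [0.6143, -0.0268, 0.3337]
eef_rot: [0.003, 0.229, 0.973, 0.0]
ft_force: [0.6, 0.1, -0.3]
grip_width: 0.06
```

```bash
python3 - <<'E'
from h import *
go(.362,.273,.33,153.5)
E
```

```text
shift mm [359.4 155.9   1.7] turn 0.001 cur yaw 153.5 pos [ 0.6143 -0.0268  0.3337] t 4.5833 rows 9.39565651213474 0.004969073021141815
```

Emit:
{"api": "drive_tool", "payload": {"increments": [[[85,38,16,0,0],[85,76,32,0,0],[85,114,48,0,0],[85,152,64,0,0],[85,190,80,0,0],[85,228,96,0,0],[85,266,112,0,0],[85,304,128,0,0],[85,335,145,0,0],[85,359,156,0,0]]]}}

```text
time_s: 5.42
position: [0.3592, 0.2744, 0.3283]
eef_rot: [-0.001, 0.228, 0.974, -0.0]
ft_force: [1.5, -0.1, -0.4]
grip_width: 0.0852
```

```bash
python3 - <<'E'
from h import *
c=get_calibration("wrist"); im=capture("wrist"); cv2.imwrite("pics/w3.png",im[:,:,::-1])
go(.362,.273,.186,153.5)
print(proj(c,[.362,.273,.04]))
g=cv2.medianBlur(im,3); hsv=cv2.cvtColor(g,cv2.COLOR_RGB2HSV)
m=((hsv[...,1]<70)&(hsv[...,2]>110)).astype(np.uint8); m[290:]=0
n,l,st,ce=cv2.connectedComponentsWithStats(m)
for i in range(1,n):
    if st[i,4]>200: print(st[i],ce[i].round(1))
E
```

```text
shift mm [ -5.9  -0.8 142.2] turn 0.004 cur yaw 153.8 pos [0.3577 0.2761 0.3282] t 5.4667 rows 3.4126128144150747 0.035159769858223666
[281.2837514 210.1261359]
[ 243  168   77   78 4703] [281.3 206.9]
[155 266  27  24 292] [168.5 278. ]
[381 266  27  24 290] [393.5 277.9]
```

View pics/w3.png

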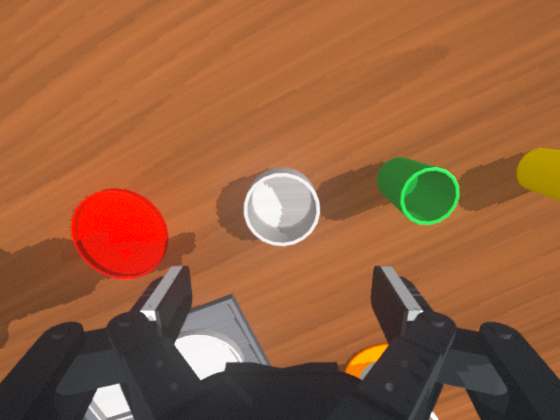

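The katori's rim is at (282,210), matching the prediction of (281,210). Descending.

Emit:
{"api": "drive_tool", "payload": {"increments": [[[85,-1,0,40,0],[85,-1,0,80,0],[85,-1,0,120,0],[85,-1,0,145,0],[85,-1,0,145,0],[50,-1,0,145,0],[50,-1,0,145,0],[50,-1,0,145,0],[50,-1,0,145,0],[50,-1,0,145,0]]]}}

```text
time_s: 6.3
position: [0.3631, 0.2729, 0.1863]
eef_rot: [0.001, 0.229, 0.973, 0.001]
ft_force: [-0.6, 0.1, -1.6]
grip_width: 0.0654
```

```bash
python3 - <<'E'
from h import *
go(.498,.104,.27,153.5)
E
```

```text
shift mm [-196.2  -90.9  -83.6] turn 0.001 cur yaw 153.5 pos [0.3631 0.2729 0.1863] t 6.3 rows 5.558720273941063 0.005199272597202963
```

Emit:
{"api": "drive_tool", "payload": {"increments": [[[50,0,0,-35,0],[50,0,0,-70,0],[50,-30,-14,-84,0],[50,-66,-31,-84,0],[50,-102,-47,-84,0],[50,-138,-64,-84,0],[50,-172,-80,-84,0],[50,-196,-91,-84,0],[50,-196,-91,-84,0],[50,-196,-91,-84,0]]]}}

```text
time_s: 7.13
position: [0.4981, 0.1027, 0.2695]
eef_rot: [0.0, 0.23, 0.973, 0.0]
ft_force: [-0.5, 0.1, -1.0]
grip_width: 0.0653
```

```bash
python3 - <<'E'
from h import *
go(.498,.104,.1955,153.5)
c=get_calibration("wrist"); im=capture("wrist"); cv2.imwrite("pics/w4.png",im[:,:,::-1])
print(proj(c,[.498,.104,.016]),proj(c,[.491,-.018,.016]))
E
```

```text
shift mm [ 0.8  1.1 74. ] turn -0.002 cur yaw 153.4 pos [0.4981 0.1027 0.2695] t 7.1333 rows 1.7751300612089003 0.016687509056427387
[282.03785797 218.41409914] [141.64801728 275.6256532 ]
```

View pics/w4.png

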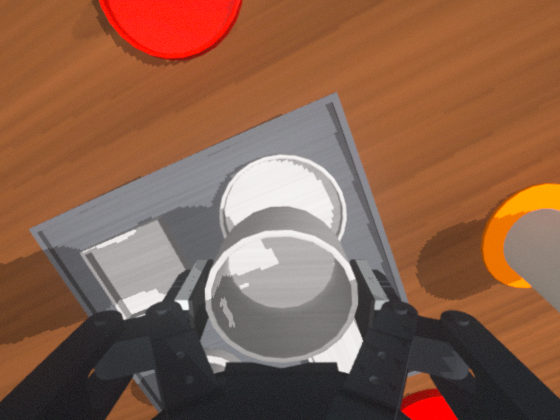

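The katori is held level, and the big round well is centred near (283,217) against a predicted (282,218). Lowering.

Emit:
{"api": "drive_tool", "payload": {"increments": [[[50,0,1,35,0],[50,0,1,62,0],[50,0,1,74,0],[50,0,1,74,0],[50,0,1,74,0],[50,0,1,74,0]]]}}

```text
time_s: 7.68
position: [0.4977, 0.1054, 0.1953]
eef_rot: [0.0, 0.228, 0.974, 0.0]
ft_force: [-0.4, -0.0, -1.5]
grip_width: 0.0652
```

Emit:
{"api": "drive_tool", "payload": {"increments": [[[75,0,0,0,0],[82,0,0,0,0],[82,0,0,0,0],[82,0,0,-20,0],[82,0,0,-55,0],[82,0,0,-95,0],[82,0,0,-130,0],[82,0,0,-130,0]]]}}

```text
time_s: 8.35
position: [0.5002, 0.1049, 0.3342]
eef_rot: [0.007, 0.229, 0.973, 0.003]
ft_force: [1.4, 0.4, 0.7]
grip_width: 0.0819
```

```bash
python3 - <<'E'
from h import *
go(.622,-.308,.32,156.4)
go(.466,-.384,.32,-168.6)
E
```

```text
shift mm [-292.8 -315.6   15.4] turn -0.05 cur yaw 153.5 pos [0.5002 0.1049 0.3342] t 8.35 rows 10.329787636438619 0.3996004627994576
shift mm [-187.  -453.1   12.9] turn -0.661 cur yaw 153.5 pos [0.5002 0.1049 0.3342] t 8.35 rows 11.758888735091652 5.287868619224039
```

Emit:
{"api": "drive_tool", "payload": {"increments": [[[75,-27,-29,0,0],[75,-54,-58,0,0],[75,-81,-87,0,0],[75,-108,-116,0,-0.05],[75,-135,-145,0,-0.05],[75,-162,-174,0,-0.05],[75,-189,-203,0,-0.05],[75,-216,-232,0,-0.05],[75,-243,-261,0,-0.05],[75,-268,-288,0,-0.05]]]}}

```text
time_s: 9.18
position: [0.6096, -0.275, 0.3248]
eef_rot: [0.0, 0.205, 0.979, -0.0]
ft_force: [0.9, -0.1, 0.6]
grip_width: 0.0748
```

Emit:
{"api": "drive_tool", "payload": {"increments": [[[75,-20,-23,8,0],[75,-26,-28,12,0],[75,-26,-28,12,0],[75,-26,-28,12,0]]]}}

```text
time_s: 9.52
position: [0.6218, -0.3084, 0.3119]
eef_rot: [-0.001, 0.205, 0.979, 0.001]
ft_force: [-0.9, 1.0, -0.6]
grip_width: 0.075
```

```bash
python3 - <<'E'
from h import *
go(.622,-.308,.18,156.4)
c=get_calibration("wrist"); im=capture("wrist"); cv2.imwrite("pics/w5.png",im[:,:,::-1])
print(proj(c,[.622,-.308,.04]))
g=cv2.medianBlur(im,3); hsv=cv2.cvtColor(g,cv2.COLOR_RGB2HSV)
for th in (120,170,200):
  m=((hsv[...,1]<70)&(hsv[...,2]>th)).astype(np.uint8); m[265:]=0
  n,l,st,ce=cv2.connectedComponentsWithStats(m)
  for i in range(1,n):
    if st[i,4]>300:
        cnt=max(cv2.findContours((l==i).astype(np.uint8),0,1)[0],key=len); r=cv2.minAreaRect(cnt)
        b=pix2plane(c,cv2.boxPoints(r),.04); e=b[1]-b[0]
        print(th,st[i],np.round(r[0]),b.mean(0).round(4),np.linalg.norm(e).round(3),np.linalg.norm(b[2]-b[1]).round(3),np.degrees(np.arctan2(e[1],e[0])).round(1))
E
```

```text
shift mm [ -0.3   0.4 131.9] turn -0.0 cur yaw 156.4 pos [ 0.6218 -0.3084  0.3119] t 9.5167 rows 3.1623864394305294 0.00340172053871971
[281.18045793 212.63487226]
120 [  40    0  128  133 7866] [103.  66.] [ 0.4707 -0.3811  0.04  ] 0.042 0.095 96.0
120 [ 492    0   68   65 3209] [526.  32.] [ 0.5688 -0.0952  0.04  ] 0.05 0.043 69.4
120 [551  33   9  63 388] [555.  64.] [ 0.5983 -0.0789  0.04  ] 0.006 0.043 69.3
120 [ 511  104   49   64 2401] [538. 135.] [ 0.6443 -0.1017  0.04  ] 0.038 0.048 74.7
120 [ 248  178   58   62 3496] [276. 208.] [ 0.618  -0.3103  0.04  ] 0.044 0.051 66.4
170 [  40    0  128  130 7225] [103.  65.] [ 0.4703 -0.3808  0.04  ] 0.042 0.094 96.4
170 [ 249  184   57   56 3042] [277. 212.] [ 0.6204 -0.3109  0.04  ] 0.044 0.046 66.4
200 [  40    0  112  130 5794] [95. 65.] [ 0.4676 -0.3858  0.04  ] 0.033 0.088 96.2
200 [ 250  187   56   53 2941] [277. 213.] [ 0.6216 -0.3111  0.04  ] 0.043 0.044 66.4
```

View pics/w5.png

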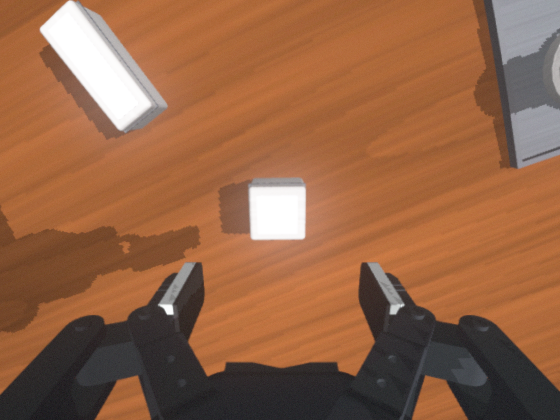

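The square tin's top is at (277,213), measuring 43–44 mm and aligned with the fingers. It sits 3 mm off along tool y.

Emit:
{"api": "drive_tool", "payload": {"increments": [[[75,0,-3,40,0],[75,0,-3,80,0],[75,0,-3,115,0],[75,0,-3,127,0],[75,0,-3,127,0],[30,0,-3,127,0],[30,0,-3,127,0],[30,0,-3,127,0],[30,0,-3,127,0],[30,0,-3,127,0]]]}}

```text
time_s: 10.4
position: [0.6223, -0.3121, 0.1898]
eef_rot: [0.003, 0.204, 0.979, -0.001]
ft_force: [-0.5, 0.8, 7.2]
grip_width: 0.0453
```

```bash
python3 - <<'E'
from h import *
go(.491,-.018,.32,176.2)
E
```

```text
shift mm [ 237.2  216.9 -131.8] turn -0.345 cur yaw 156.4 pos [ 0.6223 -0.3121  0.1898] t 10.4 rows 8.330893435926436 2.764400951906696
```

Emit:
{"api": "drive_tool", "payload": {"increments": [[[30,0,0,-38,0],[30,0,0,-76,0],[30,25,22,-100,-0.1],[30,54,50,-110,-0.2],[30,83,77,-110,-0.3],[30,112,104,-110,-0.345],[30,141,131,-110,-0.345],[30,170,157,-110,-0.345],[30,199,183,-110,-0.345],[30,222,204,-110,-0.345]]]}}

```text
time_s: 11.23
position: [0.4975, -0.0337, 0.2962]
eef_rot: [0.0, 0.033, 0.999, 0.0]
ft_force: [0.4, -0.1, -2.2]
grip_width: 0.0453
```

```bash
python3 - <<'E'
from h import *
go(.491,-.018,.21,176.2)
E
```

```text
shift mm [ 7.6 15.2 86.2] turn -0.0 cur yaw 176.2 pos [ 0.4975 -0.0337  0.2962] t 11.2333 rows 2.10750238570919 0.00196755755106781
```

Emit:
{"api": "drive_tool", "payload": {"increments": [[[30,8,7,0,0],[30,15,13,20,0],[30,15,13,30,0],[30,15,13,30,0],[30,15,13,30,0]]]}}

```text
time_s: 11.65
position: [0.485, -0.0222, 0.2653]
eef_rot: [-0.001, 0.034, 0.999, -0.0]
ft_force: [-0.6, 1.0, -2.2]
grip_width: 0.045
```

```bash
python3 - <<'E'
from h import *
go(.491,-.018,.1985,176.2)
c=get_calibration("wrist"); im=capture("wrist"); cv2.imwrite("pics/w6.png",im[:,:,::-1])
print(proj(c,[.491,-.018,.016]),proj(c,[.613,-.027,.078]),proj(c,[.498,.104,.048]))
E
```

```text
shift mm [-5.8  4.6 66.8] turn -0.001 cur yaw 176.1 pos [ 0.485  -0.0222  0.2653] t 11.65 rows 1.611059313305807 0.008633322020377069
[286.90700467 229.06112225] [286.23488531 429.13945494] [475.23652328 244.38587722]
```

View pics/w6.png

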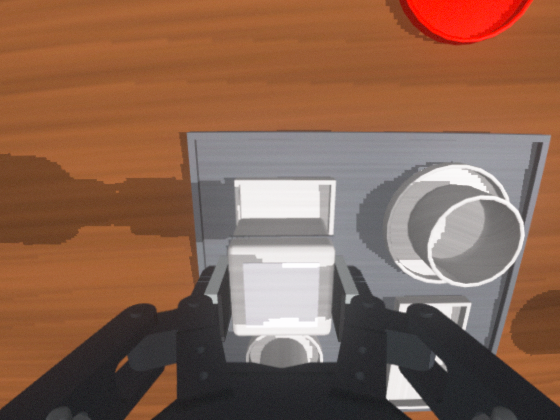

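The square tin is aligned with its well, whose top edge spans cols 236–336 (centre 286, predicted 287). The katori's rim at (475,241) matches the prediction of (475,244). I'll correct by −6/+5 mm and lower.

Emit:
{"api": "drive_tool", "payload": {"increments": [[[30,-6,5,10,0],[30,-6,5,40,0],[30,-6,5,60,0],[30,-6,5,67,0],[30,-6,5,67,0],[30,-6,5,67,0]]]}}

```text
time_s: 12.2
position: [0.4922, -0.0177, 0.1996]
eef_rot: [0.001, 0.034, 0.999, -0.0]
ft_force: [0.4, -0.4, -2.0]
grip_width: 0.0452
```

Emit:
{"api": "drive_tool", "payload": {"increments": [[[58,0,0,0,0],[64,0,0,0,0],[64,0,0,0,0],[64,0,0,-20,0],[64,0,0,-55,0],[64,0,0,-95,0],[64,0,0,-120,0],[64,0,0,-120,0]]]}}

```text
time_s: 12.87
position: [0.4934, -0.0173, 0.3267]
eef_rot: [0.007, 0.033, 0.999, -0.001]
ft_force: [0.4, -0.4, 1.1]
grip_width: 0.0639
```

```bash
python3 - <<'E'
from h import *
go(.466,-.385,.32,-170)
E
```

```text
shift mm [   2.9 -368.7    7.1] turn -0.241 cur yaw 176.2 pos [ 0.4934 -0.0173  0.3267] t 12.8667 rows 8.843224962186682 1.9305493330088759
```

Emit:
{"api": "drive_tool", "payload": {"increments": [[[64,0,-40,0,-0.05],[64,0,-80,0,-0.1],[64,1,-120,0,-0.15],[64,1,-160,0,-0.2],[64,2,-200,0,-0.24],[64,2,-240,0,-0.24],[64,3,-280,0,-0.24],[64,3,-320,2,-0.24],[64,3,-352,5,-0.24],[64,3,-369,7,-0.24]]]}}

```text
time_s: 13.7
position: [0.4628, -0.3883, 0.3113]
eef_rot: [-0.0, -0.085, 0.996, -0.0]
ft_force: [-0.6, 1.0, 0.2]
grip_width: 0.064
```

Emit:
{"api": "drive_tool", "payload": {"increments": [[[64,0,0,0,0],[64,0,0,0,0]]]}}

```text
time_s: 13.87
position: [0.4634, -0.3851, 0.311]
eef_rot: [-0.0, -0.086, 0.996, 0.001]
ft_force: [-0.9, 0.3, -0.8]
grip_width: 0.0643
```

```bash
python3 - <<'E'
from h import *
go(.466,-.385,.18,-170)
c=get_calibration("wrist"); im=capture("wrist"); cv2.imwrite("pics/w7.png",im[:,:,::-1])
print(proj(c,[.466,-.385,.04]))
g=cv2.medianBlur(im,3); hsv=cv2.cvtColor(g,cv2.COLOR_RGB2HSV)
for th in (170,200,220):
  m=((hsv[...,1]<70)&(hsv[...,2]>th)).astype(np.uint8); m[290:]=0
  n,l,st,ce=cv2.connectedComponentsWithStats(m)
  for i in range(1,n):
    if st[i,4]>800:
        cnt=max(cv2.findContours((l==i).astype(np.uint8),0,1)[0],key=len); r=cv2.minAreaRect(cnt)
        b=pix2plane(c,cv2.boxPoints(r),.04); e=b[1]-b[0]
        print(th,st[i],np.round(r[0]),b.mean(0).round(4),np.linalg.norm(e).round(3),np.linalg.norm(b[2]-b[1]).round(3),np.degrees(np.arctan2(e[1],e[0])).round(1))
E
```

```text
shift mm [ -2.7  -0.6 131. ] turn -0.003 cur yaw -170.2 pos [ 0.4634 -0.3851  0.311 ] t 13.8667 rows 3.141112812491433 0.021334338540115287
[279.66393393 215.42516623]
170 [ 454    7  106  122 1892] [506.  68.] [ 0.3287 -0.2412  0.04  ] 0.077 0.085 102.6
170 [ 253  157   45  108 4464] [276. 211.] [ 0.4652 -0.3884  0.04  ] 0.033 0.09 101.3
200 [ 455    7  105  122 1738] [507.  68.] [ 0.3286 -0.2408  0.04  ] 0.076 0.085 102.6
200 [ 254  160   44  105 4336] [276. 212.] [ 0.4659 -0.3878  0.04  ] 0.032 0.088 101.4
220 [ 455    7  105  121 1611] [507.  67.] [ 0.3283 -0.241   0.04  ] 0.076 0.084 102.6
220 [ 254  160   44  105 4236] [276. 212.] [ 0.4661 -0.3883  0.04  ] 0.032 0.088 100.6
```

View pics/w7.png

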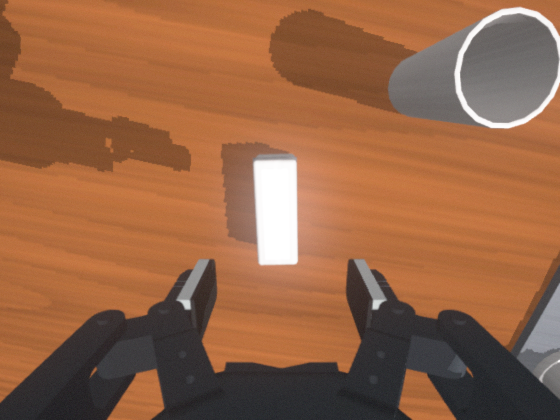

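The oblong tin is at (276,212), 88×32 mm at 11°, with the tall tumbler (508,68) clear of the fingers. Grasping.

Emit:
{"api": "drive_tool", "payload": {"increments": [[[64,-2,-3,40,-0.026],[64,-2,-3,80,-0.026],[64,-2,-3,115,-0.026],[64,-2,-3,126,-0.026],[64,-2,-3,126,-0.026],[20,-2,-3,126,-0.026],[20,-2,-3,126,-0.026],[20,-2,-3,126,-0.026],[20,-2,-3,126,-0.026],[20,-2,-3,126,-0.026]]]}}

```text
time_s: 14.75
position: [0.4673, -0.3886, 0.1892]
eef_rot: [0.002, -0.099, 0.995, -0.002]
ft_force: [0.9, 0.9, 8.2]
grip_width: 0.0333
```

```bash
python3 - <<'E'
from h import *
go(.623,.099,.32,176.2)
E
```

```text
shift mm [-249.5  446.6 -131.9] turn 0.265 cur yaw -168.6 pos [ 0.4673 -0.3886  0.1892] t 14.75 rows 12.668884352666842 2.1244229001610098
```

Emit:
{"api": "drive_tool", "payload": {"increments": [[[20,0,0,-38,0],[20,0,0,-76,0],[20,-10,18,-110,0.05],[20,-27,48,-130,0.1],[20,-46,83,-130,0.15],[20,-65,117,-130,0.2],[20,-84,151,-130,0.265],[20,-103,185,-130,0.265],[20,-122,219,-130,0.265],[20,-141,253,-130,0.265]]]}}

```text
time_s: 15.58
position: [0.5543, -0.11, 0.3167]
eef_rot: [0.001, 0.033, 0.999, -0.0]
ft_force: [0.4, -0.7, -1.2]
grip_width: 0.0332
```

```bash
python3 - <<'E'
from h import *
go(.623,.099,.28,176.2)
E
```

```text
shift mm [-54.6 213.1  36.7] turn 0.0 cur yaw 176.2 pos [ 0.5543 -0.11    0.3167] t 15.5833 rows 5.347566458520735 0.0008421144452988908
```

Emit:
{"api": "drive_tool", "payload": {"increments": [[[20,-10,39,0,0],[20,-20,78,0,0],[20,-30,117,0,0],[20,-40,156,0,0],[20,-50,190,10,0],[20,-55,210,30,0],[20,-55,213,35,0],[20,-55,213,35,0],[20,-55,213,35,0]]]}}

```text
time_s: 16.33
position: [0.6229, 0.0968, 0.2806]
eef_rot: [-0.0, 0.033, 0.999, -0.0]
ft_force: [-0.1, 0.3, -0.8]
grip_width: 0.0336
```

```bash
python3 - <<'E'
from h import *
go(.623,.099,.1985,176.2)
c=get_calibration("wrist"); im=capture("wrist"); cv2.imwrite("pics/w8.png",im[:,:,::-1])
print(proj(c,[.623,.099,.016]),proj(c,[.613,-.027,.078]),proj(c,[.491,-.018,.048]))
E
```

```text
shift mm [-0.1  2.2 82.1] turn 0.001 cur yaw 176.2 pos [0.6229 0.0968 0.2806] t 16.3333 rows 1.9702009121625061 0.00538973879973073
[283.69422045 214.99597383] [ 74.48642374 244.3321104 ] [71.00817847 31.22790818]
```

View pics/w8.png

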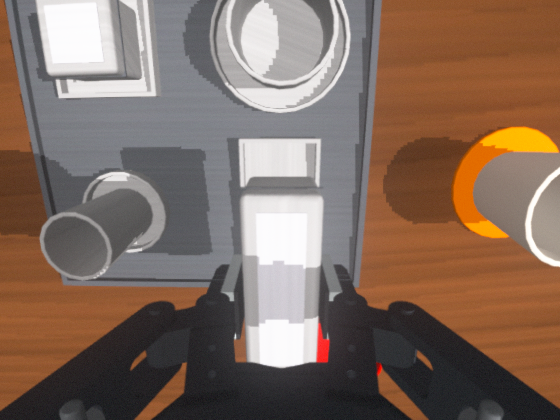

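The oblong well spans cols 240–320 (centre 280), about 3 mm from my estimate, which puts it where the arm already stands. Lowering straight down.

Emit:
{"api": "drive_tool", "payload": {"increments": [[[20,0,0,35,0],[20,0,0,65,0],[20,0,0,77,0],[20,0,0,82,0],[20,0,0,82,0],[20,0,0,82,0]]]}}

```text
time_s: 16.88
position: [0.624, 0.0965, 0.2005]
eef_rot: [0.001, 0.033, 0.999, 0.0]
ft_force: [-0.0, 0.3, -1.2]
grip_width: 0.0334
```

Emit:
{"api": "drive_tool", "payload": {"increments": [[[45,0,0,0,0],[52,0,0,0,0],[52,0,0,0,0],[52,0,0,-20,0],[52,0,0,-55,0],[52,0,0,-95,0],[52,0,0,-130,0],[52,0,0,-165,0],[52,0,0,-200,0],[52,0,0,-200,0]]]}}

```text
time_s: 17.72
position: [0.6246, 0.0974, 0.4098]
eef_rot: [0.008, 0.033, 0.999, 0.001]
ft_force: [0.5, 0.8, 1.4]
grip_width: 0.052
```

Emit:
{"api": "drive_tool", "payload": {"increments": [[[52,40,-5,0,0],[52,80,-20,0,0],[52,110,-45,0,0],[52,130,-60,0,0],[52,130,-60,0,0],[52,130,-60,0,0],[52,130,-60,0,0]]]}}

```text
time_s: 18.3
position: [0.4897, 0.0459, 0.3994]
eef_rot: [0.001, 0.033, 0.999, 0.0]
ft_force: [0.3, 0.5, 0.6]
grip_width: 0.0521
```

```bash
python3 - <<'E'
from h import *
c=get_calibration("wrist"); print(get_state()["position"],get_state()["ft_force"]); im=capture("wrist"); cv2.imwrite("pics/w9.png",im[:,:,::-1])
for P in ([.623,.099,.048],[.613,-.027,.078],[.491,-.018,.048],[.498,.104,.048]): print(P,'top',proj(c,P).round(1),'floor',proj(c,[P[0],P[1],.016]).round(1))
E
```

```text
[0.48973745 0.04594541 0.39944903] [0.3381368  0.53328725 0.61602503]
[0.623, 0.099, 0.048] top [333.5 296. ] floor [329.5 281.9]
[0.613, -0.027, 0.078] top [220.9 310.1] floor [229.7 280.7]
[0.491, -0.018, 0.048] top [220.  193.2] floor [225.2 186.3]
[0.498, 0.104, 0.048] top [336.5 192.3] floor [331.8 185.4]
```

View pics/w9.png

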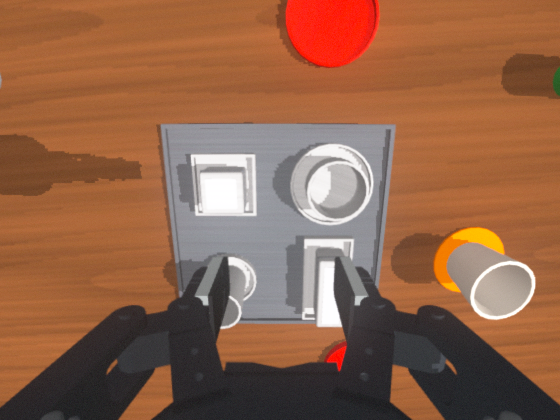

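Everything stands in its compartment, but the fingers hide the oblong tin (~328,285). I'll clear the arm and check with an enlarged top view.

Emit:
{"api": "drive_tool", "payload": {"increments": [[[52,10,39,0,0],[52,20,78,0,0],[52,30,117,0,0],[52,40,156,0,0],[52,50,195,0,0],[52,60,234,0,0],[52,70,273,0,0],[52,80,312,0,0],[52,90,350,0,0],[52,95,380,0,0]]]}}

```text
time_s: 19.18
position: [0.4187, 0.4352, 0.3984]
eef_rot: [-0.0, 0.032, 1.0, 0.0]
ft_force: [0.7, -0.6, -0.6]
grip_width: 0.0524
```

```bash
python3 - <<'E'
from h import *
c=get_calibration("top"); im=capture("top"); cv2.imwrite("pics/raw_t2.png",im[:,:,::-1])
a=cv2.resize(im[155:268,220:340],None,fx=5,fy=5,interpolation=2); cv2.imwrite("pics/t2.png",a[:,:,::-1])
for P in ([.623,.097,.048],[.613,-.027,.078],[.491,-.018,.048],[.498,.104,.048]):
    print((5*(proj(c,P)-[220,155])).round(0),'wall',(5*(proj(c,[P[0],P[1],.016])-[220,155])).round(0))
w=get_calibration("wrist")
E
```

```text
[197. 141.] wall [198. 153.]
[428. 153.] wall [421. 174.]
[406. 386.] wall [402. 392.]
[179. 369.] wall [181. 376.]
```

View pics/t2.png

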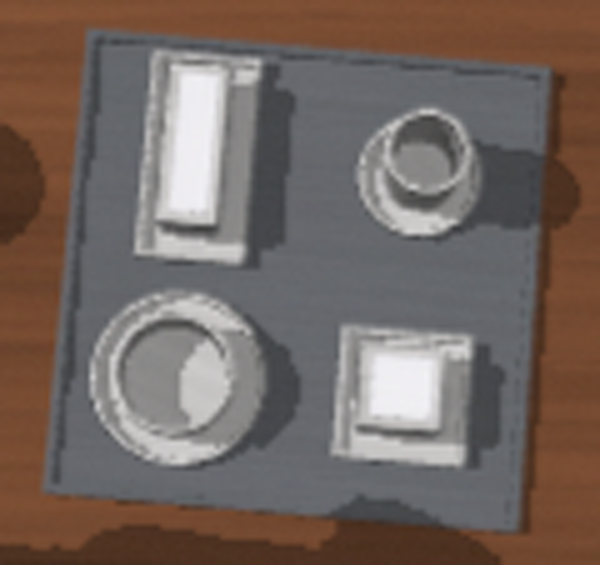

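In the top view all four are seated. Offsets from the well middles, with height parallax removed, are oblong ≈3 mm, square ≈4 mm, katori ≈4 mm and tumbler ≈1.5 mm, and the tins are lined up. Next I'll check the cup and tall tumbler against the first picture, then hand in.

```bash
python3 - <<'E'
from h import *
for f in ("top0","raw_t2"):
    im=cv2.imread(f"pics/{f}.png"); hsv=cv2.cvtColor(im,cv2.COLOR_BGR2HSV)
    for n,(x0,x1,y0,y1) in dict(cup=(165,215,160,215),tall=(380,430,265,310)).items():
        m=((hsv[...,1]<70)&(hsv[...,2]>70))[y0:y1,x0:x1].astype(np.uint8)
        M=cv2.moments(m,True); print(f,n,M['m00'],round(M['m10']/M['m00']+x0,1),round(M['m01']/M['m00']+y0,1))
print(get_state()["joint_velocities"].round(3)); sign_off()
E
```

```text
top0 cup 628.0 188.8 183.5
top0 tall 489.0 404.0 287.9
raw_t2 cup 629.0 188.8 183.5
raw_t2 tall 492.0 404.0 287.8
[-0.059 -0.055  0.062 -0.044  0.036 -0.096]
the job is handed in; nothing more can be done
```

The thali is laid and handed in after about 19 s of the allowed 112 s. The sign-off itself reports no verdict. I picked up each of the four pieces once and set it straight into its compartment, with no retries.

Last checks, from one enlarged top view with the arm clear of the tray:

| Piece | Offset from compartment middle | Limit |
|---|---|---|
| Oblong tin | about 3 mm | 15 mm |
| Square tin | about 4 mm | 15 mm |
| Katori | about 4 mm | 13 mm |
| Tumbler | about 1.5 mm | 13 mm |

- **Upright and aligned:** All four looked upright and seated on the floor, and both tins looked lined up with their sides. I judged this by eye and did not measure floor height.
- **Cup and tall tumbler:** Both are within 0.1 pixel (under 1 mm) of where they stood in the first picture.
- **Disagreements:** My first estimate of the oblong compartment was about 3 mm off in the closer view, so I used the closer view. The upward force reached 6 to 8 N while the fingers closed on the tumbler and both tins.
- **At hand-in:** The empty arm was still settling slightly, under 0.1 rad/s, well clear of everything.

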